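# Reset the air-pump controller through its shuttered well

## Robot

A 6-joint arm with a two-finger parallel gripper is mounted at the origin on a cart in front of the work surface, level with it; the furniture and walls round the work are solid. World frame = base frame: x ahead of the robot, y to its left, z up, the work surface at z = 0. Lengths are in mm, angles in rad, forces in N, time in s.
With the tool pointing down it reaches from about 275 to 750 mm from the base axis. Payload 10.2 kg.
Tool frame: the origin (TCP) lies at the very end of the fingers, on their centre line; the grasp point (between the pads) lies 19 mm behind it; z points along the fingers, y is the line along which they close (so a half turn about z gives the same grasp; the last joint's range is limited). The gripper opens to 85 mm and grips with 20 to 120 N. Pads are 22 mm wide; open, the fingers measure 114 mm over their backs; the gripper's body (76 mm by 85 mm) begins 54 mm behind the grasp point. The pads swing forward as they close: fully open they stand 13 mm farther back than shut.
Start: joints at [-1.428, 0.313, 1.498, -0, 1.331, -0.223], TCP at [187.778, -490.276, 231.294] pointing down, gripper open.
Joint ranges: [-2.94, 2.94], [-0.97, 2.17], [0.19, 2.56], [-1.23, 4.37], [0.02, 3.11], [-2.88, 2.88]. Speed limits (rad/s): [2.39, 2.39, 3.01, 3.14, 3.14, 3.14].

## Interface

Orientations are given as a unit quaternion [w, x, y, z].
In Python, from rig import ctrl gives the robot as it stands.
- The arm moves only by the tool step_arm, never from a script. Its argument "increments" is a list of rows, each a list of 3 entries, a list of its own where there are three numbers: the shift along the tool's x, y, z in cm, then the turn, a rotation vector about the tool's x, y, z in degrees, then the opening in per cent of the stroke, from 0 (shut) to 100 (fully open). A call has 1 to 8 rows; each row is the pose to reach, as a shift and turn from the pose commanded when the call began, along the tool's axes at that moment; what a row does not reach only later rows make up. A row lasts 1/8 s, in which the tool goes at most 62.5 mm and 10.7 degrees, less where a joint would pass 70% of its speed; a pose out of reach is approached as far as the arm can. A call with a gripper value outside its range is refused whole. The fingers move at their own pace and stop on an object; "squeeze" is the grip in N (left out, the last holds). Time passes only in rows, so rows that repeat a pose let the fingers close. It gives the time, the measured TCP pose, the force, the opening and the grip force at its end, in the units of the state.
- ctrl.sense(): the state, without advancing time (a new reading comes with each control period).
- ctrl.capture(name): name is "scene" or "top"; returns a dict with "img" (420x560x3 uint8, red, green, blue), "fx", "fy", "cx", "cy" (pixels), "extrinsics" (4x4, takes a point from camera to world coordinates). Camera axes: x right, y down, z forward; pixel columns grow to the right and rows downward; lengths in mm; the calibration is good to about 2 mm. A picture is of the moment at which its call begins. There is no depth.
- ctrl.finish_job(): hands the job in; it is judged then, once.
The state is a dict: "time_s": time; "joints": joint angles; "dq": joint speeds; "tau": joint torques, N m; "eef_pos": TCP position; "ee_rot": TCP orientation; "force": force on the tool from outside, world axes, zero at the start; "wrist_torque": the same for the moment, N m; "grip_width": opening from 0.0 (shut) to 1.0 (fully open); "grip_force": force on a finger pad.
Only numpy, scipy, OpenCV 4.12 (cv2) and the standard library are available. Lean on these libraries where they do the work, as an engineer would, in place of code of your own. Each camera call takes 0.05 s, during which the arm holds its last target. There are 200 camera calls.

## Task

Reset the air-pump controller, the grey box with the steel shutter on top: with the fingertips push its shutter fully open by the tab, press the key at the bottom of the well all the way down, let it spring back up, and push the shutter fully shut again. Lift nothing, do not shove or tip either box, and leave the key of the other box and the things lying around alone.

Things in the scene. Friction and masses are not known exactly. Their poses are not given: they have to be found in the camera images.
- controller: Air-pump controller: grey box WITH steel shutter and two rails on top, 130 (x) x 144 (y) x 60 mm high, 1.6 kg, loose. Origin: centre of underside; z up, -x the front (edge with display), +y its left. A square well, 44 x 44 mm, sinks 26 mm into its top at x +18, y -30 mm, under the shutter. Rails along y, 7 mm high, 6 wide, 31 mm either side of the well's centre.
- well_mouth (a point): Centre of the mouth of the controller's well, level with the box's top, 60 mm over the bench; axes as the box's.
- shutter (a joint): Slide of the steel shutter along the controller's +y: 0 = shut, 0.056 m = fully open (stop). Starts 0 to 10 mm ajar, stays where it is left, slides with about 1.2 N. The plate is 54 (x) x 52 (y) x 4 mm, its top 4.5 mm above the box's top; centred over the well when shut, so from 0.048 on the well is quite clear.
- tab_top (a point): Top centre of the upright push tab on the middle of the shutter (moves with it): tab 36 mm along x, 8 mm thick along y, standing 15 mm above the plate; this point is 19.5 mm above the box's top. Push on its flat sides.
- reset_key (a joint): Travel of the sprung key in the controller's well, straight down: 0 = up, 0.005 m = bottomed. About 2 N starts it, 5 N bottoms it; it springs back when let go.
- reset_key_top (a point): Centre of the round key's top face, 26 mm across: in the middle of the well, 18 mm below the box's top when up. Moves with the key.
- open_box: The other grey box: the same housing with the same well and key, but NO shutter and no rails (its well lies open). 130 (x) x 144 (y) x 60 mm high, 1.6 kg, loose. Origin: centre of underside; z up, -x the front (edge with display), +y its left.
- other_key (a joint): Travel of the key in the other box: 0 = up, 0.005 m = bottomed. Not to be pressed.
- vial: Bystander: 27 mm vial, 68 mm tall, standing. Origin: centre of its underside.
- reagent: Bystander: 30 mm dropper bottle, 85 mm tall, standing. Origin: centre of its underside.
- ph_meter: Bystander: yellow pen meter, 149 mm long, lying. Origin: centre of its underside.
- pen: Bystander: marker pen, 135 mm long, lying. Origin: centre of its underside.
- tape: Bystander: roll of tape, 104 mm across, 25 mm high, lying flat. Origin: centre of its underside.
- airstone: Bystander: blue air stone, 58 mm long, lying. Origin: centre of its underside.
- clamp_stand: Fixed equipment to keep the arm clear of: lab stand behind on the left. Base 155 x 100 x 14 mm; thin rod 0.42 m high, 60 mm behind the origin; a clamp at about 0.25 m height juts from the rod towards the robot to 90 mm in front of the origin (centre of the base's underside).

How it is judged:
By the outcome, as a careful person would: the job done as asked, in the order asked, and still so for the second after the job is handed in, with the robot touching nothing.
It also fails if it takes over 46 s, if anything falls off the work surface, if the arm or the gripper's body presses on something with over 40 N, if the wrist force passes 120 N, or if a joint passes its speed limit or range.

## Working session

There is one attempt and no reset: what is moved stays moved. The work goes in short steps, Python scripts to look and compute and a tool call to move; the robot and the scene stay as the last step left them, time stands still between calls to the robot, and variables do not carry over. Pictures are saved under pics/ and viewed, at most 10 in all, crops included, and the job is handed in when it is done.

Besides the shell and the picture viewer there is one more tool, called after "Emit:" by a JSON object that holds its "fn" and its "kwargs". step_arm: Moves the arm, as the interface text tells. Its arguments: {"type":"object","properties":{"increments":{"type":"array"},"squeeze":{"type":"number"}},"required":["increments"]}

```bash
mkdir -p pics; ls; python3 - <<'E'
from rig import ctrl
import cv2,numpy as np
for n in("scene","top"):
    c=ctrl.capture(n); cv2.imwrite(f"pics/{n}0.png",c["img"][:,:,::-1]); np.savez(f"{n}0.npz",**c)
    print(n,c["fx"],c["fy"],c["cx"],c["cy"],np.round(c["extrinsics"],3).tolist())
print(ctrl.sense())
E
```

```text
pics
scene 504.04712043804597 504.04712043804597 291.1958938240566 210.01797789757575 [[-0.833, -0.31, 0.458, 17.886], [-0.553, 0.495, -0.671, 817.834], [-0.018, -0.812, -0.584, 784.987], [0.0, 0.0, 0.0, 1.0]]
top 423.768742679949 423.768742679949 277.00822527378665 209.31609667332165 [[-0.02, -0.988, 0.152, 356.256], [-1.0, 0.017, -0.018, 16.079], [0.015, -0.153, -0.988, 1312.123], [0.0, 0.0, 0.0, 1.0]]
{'time_s': 0.1, 'joints': array([-1.42839819e+00,  3.13376829e-01,  1.49836392e+00,  2.16353503e-05,
        1.33100538e+00, -2.23388410e-01]), 'dq': array([-1.68575120e-03, -2.21769663e-03, -1.34214148e-03,  1.12486001e-03,
        4.16607814e-04,  5.29747933e-05]), 'tau': array([ 1.83694188e-03, -4.12904513e+01, -2.60142803e+01, -2.72365742e-04,
        3.00973908e-03,  3.61808802e-06]), 'eef_pos': array([ 187.74982003, -490.03259445,  230.80005997]), 'ee_rot': array([-5.75836538e-04,  9.83321899e-01,  1.81872788e-01,  3.38466260e-05]), 'force': array([ 0.29006722, -0.2653226 ,  0.35913605]), 'wrist_torque': array([-0.05125486,  0.00834282, -0.01369528]), 'grip_force': 0.0, 'grip_width': 1.0001996753489497}
```

View pics/scene0.png

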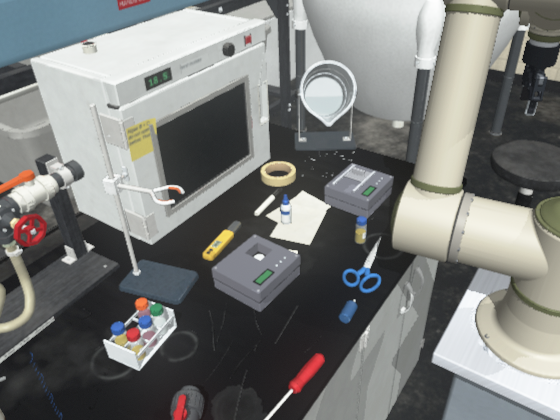

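View pics/top0.png

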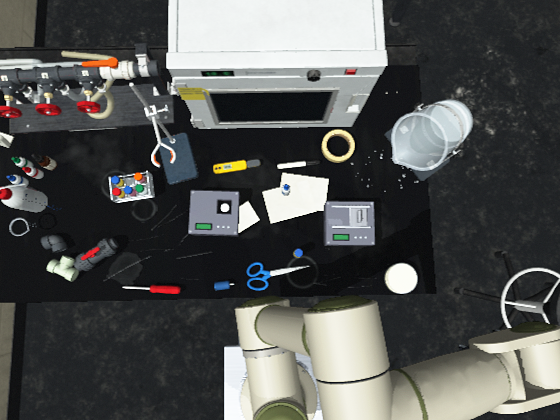

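The controller with the shutter is at top (350,223) and scene (358,190). The open box is at top (214,213). I'll enlarge both views of the controller.

```bash
python3 - <<'E'
import cv2,numpy as np
a=cv2.imread("pics/top0.png")[190:256,315:385]; b=cv2.imread("pics/scene0.png")[155:221,318:398]
f=lambda i,k:cv2.resize(i,None,fx=k,fy=k,interpolation=cv2.INTER_CUBIC)
a=f(a,5);b=f(b,5)
cv2.imwrite("pics/crop0.png",np.hstack([a,b]))
E
```

```text
(no output)
```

View pics/crop0.png

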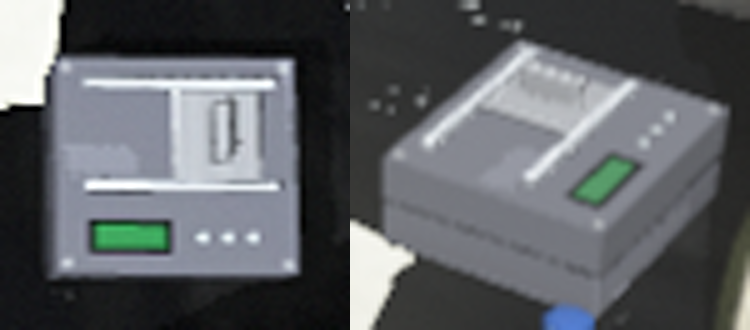

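The crop shows the tab at about (220,132) in the top view. The four corner screws, rails and green display are visible in both views. Next I triangulate them.

```bash
cat > h.py <<'E'
import numpy as np,cv2
def load(n): return dict(np.load(n))
def ray(c,p):
    d=np.array([(p[0]-c["cx"])/c["fx"],(p[1]-c["cy"])/c["fy"],1]);E=c["extrinsics"];return E[:3,3],E[:3,:3]@d
def plane(c,p,z): o,d=ray(c,p);return o+d*(z-o[2])/d[2]
def tri(c1,p1,c2,p2):
    o,d=ray(c1,p1);q,e=ray(c2,p2);s,t=np.linalg.lstsq(np.c_[d,-e],q-o,rcond=None)[0]
    a,b=o+s*d,q+t*e;return (a+b)/2,np.linalg.norm(a-b)
def green(c,x0,x1,y0,y1):
    h=cv2.cvtColor(c["img"],cv2.COLOR_RGB2HSV)[y0:y1,x0:x1];m=cv2.inRange(h,(50,100,60),(80,255,255))
    M=cv2.moments(m,True);return (M["m10"]/M["m00"]+x0,M["m01"]/M["m00"]+y0)
E
python3 - <<'E'
from h import *
np.set_printoptions(precision=1,suppress=True)
T,S=load("top0.npz"),load("scene0.npz")
t=lambda u,v:((u+.5)/5-.5+315,(v+.5)/5-.5+190)
s=lambda u,v:((u-350+.5)/5-.5+318,(v+.5)/5-.5+155)
P={"+x+y":((68,66),(397,155)),"+x-y":((286,66),(526,47)),"-x-y":((288,265),(719,110)),"-x+y":((67,263),(600,225)),
"railA+":((85,83),(430,143)),"railA-":((274,85),(530,52)),"railB+":((87,185),(530,178)),"railB-":((279,187),(632,87))}
for k,(a,b) in P.items():
    print(k,*tri(T,t(*a),S,s(*b)),plane(T,t(*a),60+7*("rail" in k)),plane(S,s(*b),60+7*("rail" in k)))
gt,gs=green(T,320,380,195,250),green(S,318,398,155,221)
print("disp",gt,gs,*tri(T,gt,S,gs),plane(T,gt,60),plane(S,gs,60))
print("tab",plane(T,t(217,131),79.5)); print("plate",[plane(T,t(*q),64.5) for q in((170,137),(262,137))])
E
```

```text
+x+y [ 567.9 -160.6   58. ] 2.3258658488242325 [ 566.5 -160.8   60. ] [ 567.5 -157.5   60. ]
+x-y [ 563.5 -292.7   59.5] 1.8245762292585723 [ 564.3 -292.2   60. ] [ 562.2 -292.1   60. ]
-x-y [ 443.7 -287.3   60. ] 1.989607748728882 [ 444.7 -286.9   60. ] [ 442.8 -287.7   60. ]
-x+y [ 448.2 -155.8   59.8] 0.2628483704269223 [ 448.3 -155.7   60. ] [ 447.9 -155.5   60. ]
railA+ [ 555.  -169.9   65. ] 0.39226817272882164 [ 554.9 -169.6   67. ] [ 553.3 -167.3   67. ]
railA- [ 553.5 -282.8   64. ] 2.7791442414572267 [ 551.7 -282.6   67. ] [ 552.5 -277.8   67. ]
railB+ [ 494.3 -168.5   64.9] 0.8302184153366914 [ 493.7 -168.3   67. ] [ 493.3 -165.4   67. ]
railB- [ 491.8 -283.6   60.8] 1.3906528385758912 [ 490.5 -282.3   67. ] [ 488.3 -273.9   67. ]
disp (340.7875, 236.825) (368.2307692307692, 190.53846153846155) [ 464.3 -194.    60. ] 1.7618036198156615 [ 463.5 -194.3   60. ] [ 465.1 -193.6   60. ]
tab [ 522.9 -244.5   79.5]
plate [array([ 521.8, -219.4,   64.5]), array([ 520.9, -274.4,   64.5])]
```

```bash
cat >> h.py <<'E'
from scipy.spatial.transform import Rotation as Ro
YAW=np.deg2rad(-1.9);C,Sn=np.cos(YAW),np.sin(YAW)
RT=np.array([[C,Sn,0],[Sn,-C,0],[0,0,-1]])  # tool x=box x, tool y=-box y, z down
def rel(s,goal):
    w,x,y,z=s["ee_rot"];R=Ro.from_quat([x,y,z,w]).as_matrix()
    return R.T@(np.array(goal)-s["eef_pos"])/10, Ro.from_matrix(R.T@RT).as_rotvec(degrees=True)
E
python3 - <<'E'
from h import *
from rig import ctrl
s=ctrl.sense();print(*rel(s,[521.8,-277,130]))
E
```

```text
[38.81204005 -7.93435365 10.0996134 ] [-6.64812377e-02 -2.80251322e-03  2.28577278e+01]
```

Emit:
{"fn": "step_arm", "kwargs": {"increments": [[[4.8,-1,0],[0,0,3],0],[[9.7,-2,0],[0,0,6],0],[[14.6,-3,1],[0,0,9],0],[[19.4,-4,2],[0,0,12],0],[[24.3,-5,4],[0,0,15],0],[[29.1,-6,6],[0,0,18],0],[[34,-7,8],[0,0,21],0],[[38.8,-7.9,10.1],[0,0,22.9],0]], "squeeze": 30}}

```text
time_s: 1.1
eef_pos: [523.1, -276.6, 129.4]
ee_rot: [-0.0, 1.0, -0.018, -0.0]
force: [-0.4, -0.6, 0.7]
grip_width: 0.002
grip_force: 0.0
```

```bash
python3 - <<'E'
from h import *
from rig import ctrl
s=ctrl.sense();print(s["time_s"],s["eef_pos"],s["grip_width"],s["force"],*rel(s,[521.8,-277,69]))
E
```

```text
1.1 [ 523.06787389 -276.55473123  129.40778824] 0.0022588413224336108 [-0.44794901 -0.62978205  0.71126339] [-0.12339573  0.04996964  6.04080649] [-0.00976099  0.01662313 -0.10805872]
```

Emit:
{"fn": "step_arm", "kwargs": {"increments": [[[0,0.1,2],[0,0,0],0],[[0,0.1,4],[0,0,0],0],[[0,0.1,4.2],[0,0,0],0]]}}

```text
time_s: 1.48
eef_pos: [521.2, -278.1, 86.8]
ee_rot: [-0.001, 1.0, -0.017, -0.001]
force: [0.1, 0.9, 0.0]
grip_width: -0.003
grip_force: 0.0
```

```bash
cat > look.py <<'E'
from h import *
from rig import ctrl
import sys
ims=[]
for n in("top","scene"):
    c=ctrl.capture(n);np.savez(f"{n}{sys.argv[1]}.npz",**c)
    i=c["img"][:,:,::-1];i=i[180:260,310:390] if n=="top" else i[140:220,318:398]
    ims.append(cv2.resize(i,None,fx=5,fy=5,interpolation=cv2.INTER_CUBIC))
cv2.imwrite(f"pics/look{sys.argv[1]}.png",np.hstack(ims))
s=ctrl.sense();print(s["time_s"],s["eef_pos"],s["force"])
E
python3 look.py 1
```

```text
1.575 [ 521.80984133 -278.82609983   88.52327114] [0.39235078 0.10602866 0.70547336]
```

View pics/look1.png

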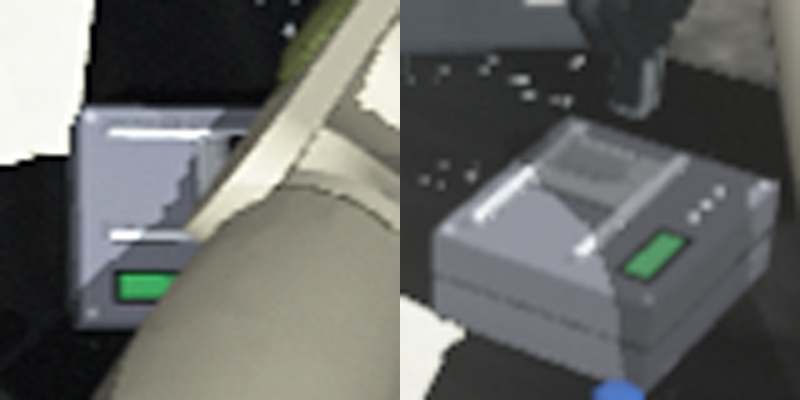

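The scene view shows the shut fingertips at about (635,112), behind the tab and clear of it. The arm hides the box in the top view. I descend to about z 69.

Emit:
{"fn": "step_arm", "kwargs": {"increments": [[[0,0,1],[0,0,0],0],[[0,0,1.9],[0,0,0],0],[[0,0,1.9],[0,0,0],0],[[0,-0.3,1.9],[0,0,0],0],[[0,-0.6,1.9],[0,0,0],0],[[0,-0.9,1.9],[0,0,0],0]]}}

```text
time_s: 2.33
eef_pos: [522.2, -269.5, 69.5]
ee_rot: [0.0, 1.0, -0.017, 0.0]
force: [-0.7, -0.1, 0.7]
grip_width: 0.002
grip_force: 0.0
```

Emit:
{"fn": "step_arm", "kwargs": {"increments": [[[0,-0.5,0],[0,0,0],0],[[0,-1,0],[0,0,0],0],[[0,-1.5,0],[0,0,0],0],[[0,-2,0],[0,0,0],0],[[0,-2.5,0],[0,0,0],0],[[0,-3,0],[0,0,0],0],[[0,-3.5,0],[0,0,0],0],[[0,-4,0],[0,0,0],0]]}}

```text
time_s: 3.32
eef_pos: [523.4, -229.4, 69.3]
ee_rot: [-0.0, 1.0, -0.017, -0.0]
force: [-1.0, -0.6, 1.0]
grip_width: -0.002
grip_force: 0.7
```

```bash
python3 look.py 2
```

```text
3.425 [ 523.52674626 -229.12542785   69.28390784] [-0.2615441   1.17482055  0.355536  ]
```

View pics/look2.png

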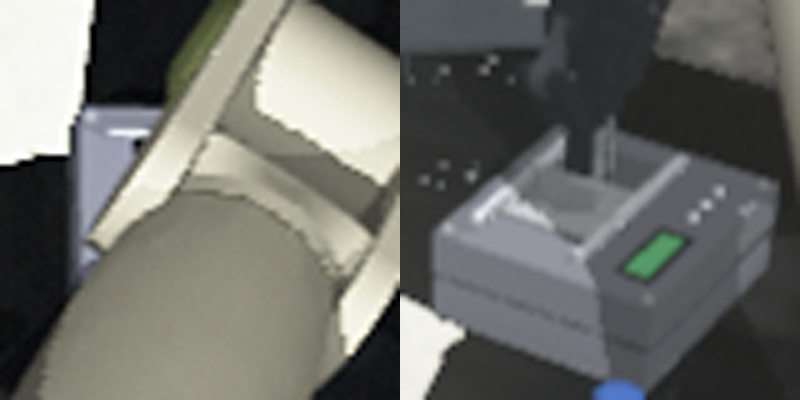

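The fingers at (590,160) are pushing the tab, and the plate has slid along the rails toward +y. The box hasn't moved. I keep pushing, more slowly.

Emit:
{"fn": "step_arm", "kwargs": {"increments": [[[0,-0.2,0],[0,0,0],0],[[0,-0.4,0],[0,0,0],0],[[0,-0.6,0],[0,0,0],0],[[0,-0.8,0],[0,0,0],0],[[0,-0.8,0],[0,0,0],0]]}}

```text
time_s: 4.05
eef_pos: [523.8, -221.5, 69.3]
ee_rot: [-0.0, 1.0, -0.017, 0.0]
force: [0.4, 0.4, -0.6]
grip_width: 0.003
grip_force: 0.1
```

Emit:
{"fn": "step_arm", "kwargs": {"increments": [[[0,-0.1,0],[0,0,0],0],[[0,-0.2,0],[0,0,0],0],[[0,-0.2,0],[0,0,0],0]]}}

```text
time_s: 4.42
eef_pos: [523.8, -219.7, 69.3]
ee_rot: [-0.0, 1.0, -0.017, -0.0]
force: [-0.2, -0.7, -0.9]
grip_width: 0.001
grip_force: 0.3
```

Emit:
{"fn": "step_arm", "kwargs": {"increments": [[[0,-0.1,0],[0,0,0],0],[[0,-0.15,0],[0,0,0],0],[[0,-0.15,0],[0,0,0],0]]}}

```text
time_s: 4.8
eef_pos: [523.9, -218.2, 69.3]
ee_rot: [-0.0, 1.0, -0.017, -0.0]
force: [-0.2, -0.1, 0.1]
grip_width: 0.001
grip_force: 0.4
```

Emit:
{"fn": "step_arm", "kwargs": {"increments": [[[0,-0.1,0],[0,0,0],0],[[0,-0.2,0],[0,0,0],0],[[0,-0.2,0],[0,0,0],0]]}}

```text
time_s: 5.18
eef_pos: [523.9, -216.1, 69.3]
ee_rot: [-0.0, 1.0, -0.017, 0.0]
force: [-0.7, -1.1, -0.5]
grip_width: 0.0
grip_force: 0.3
```

Emit:
{"fn": "step_arm", "kwargs": {"increments": [[[0,-0.1,0],[0,0,0],0],[[0,-0.15,0],[0,0,0],0],[[0,-0.15,0],[0,0,0],0]]}}

```text
time_s: 5.55
eef_pos: [524.0, -214.7, 69.3]
ee_rot: [-0.0, 1.0, -0.017, -0.0]
force: [-0.7, -1.5, -0.1]
grip_width: -0.004
grip_force: 0.4
```

```bash
python3 look.py 3; python3 - <<'E'
from h import *
# expected scene pixel of points in box frame, for comparison
c=load("scene3.npz");E=np.linalg.inv(c["extrinsics"])
def pr(b):
    w=np.array([505.5+C*b[0]-Sn*b[1],-224+Sn*b[0]+C*b[1],b[2]]);q=E[:3,:3]@w+E[:3,3]
    u,v=c["fx"]*q[0]/q[2]+c["cx"],c["fy"]*q[1]/q[2]+c["cy"]
    return round((u-318+.5)*5-.5+400),round((v-140+.5)*5-.5)
for d in(50,53,56):print(d,[pr((x,-30+26+d,64.5)) for x in(-9,45)],[pr((18+k,-30+d+4,79.5)) for k in(-18,18)])
E
```

```text
5.65 [ 523.98837144 -214.71447404   69.29572801] [ 0.66408863 -0.73371548  0.27869691]
50 [(583, 243), (494, 212)] [(590, 195), (531, 175)]
53 [(580, 246), (491, 215)] [(587, 197), (528, 177)]
56 [(577, 249), (488, 217)] [(584, 200), (525, 180)]
```

View pics/look3.png

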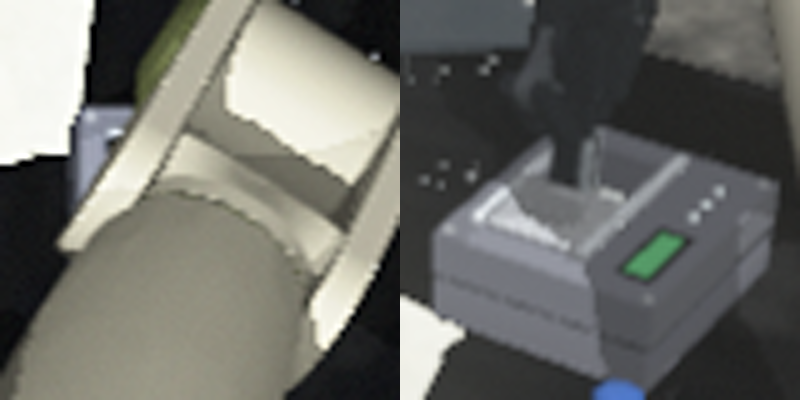

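The plate's leading edge is at about (572,250), close to the predicted fully-open position of (577,249). I advance in small steps to find the stop.

Emit:
{"fn": "step_arm", "kwargs": {"increments": [[[0,-0.1,0],[0,0,0],0],[[0,-0.15,0],[0,0,0],0],[[0,-0.15,0],[0,0,0],0]]}}

```text
time_s: 6.02
eef_pos: [524.0, -213.7, 69.3]
ee_rot: [0.0, 1.0, -0.017, 0.0]
force: [-0.8, -4.9, -0.6]
grip_width: -0.004
grip_force: 2.2
```

Emit:
{"fn": "step_arm", "kwargs": {"increments": [[[0,-0.1,0],[0,0,0],0],[[0,-0.1,0],[0,0,0],0],[[0,-0.1,0],[0,0,0],0]]}}

```text
time_s: 6.4
eef_pos: [524.1, -213.1, 69.3]
ee_rot: [0.001, 1.0, -0.017, 0.0]
force: [-0.7, -7.6, -3.0]
grip_width: 0.002
grip_force: 2.9
```

The stop is reached: 5 to 8 N at y ≈ -213. I back off to over the well.

Emit:
{"fn": "step_arm", "kwargs": {"increments": [[[0,0.6,0],[0,0,0],0],[[0,1.5,-0.3],[0,0,0],0],[[0,2.8,-0.6],[0,0,0],0],[[0,4.1,-0.6],[0,0,0],0],[[0,4.1,-0.6],[0,0,0],0]]}}

```text
time_s: 7.02
eef_pos: [522.5, -254.3, 75.2]
ee_rot: [0.0, 1.0, -0.018, 0.0]
force: [-0.8, 0.3, -0.2]
grip_width: -0.0
grip_force: 0.0
```

```bash
python3 look.py 4;python3 - <<'E'
from h import *
from rig import ctrl
print(rel(ctrl.sense(),[522.5,-254.6,60]))
E
```

```text
7.125 [ 522.53659857 -253.20407655   75.08403991] [0.45632561 0.21444006 0.01946433]
(array([0.00162555, 0.14028676, 1.50834313]), array([-0.02473763,  0.01903768, -0.06304077]))
```

View pics/look4.png

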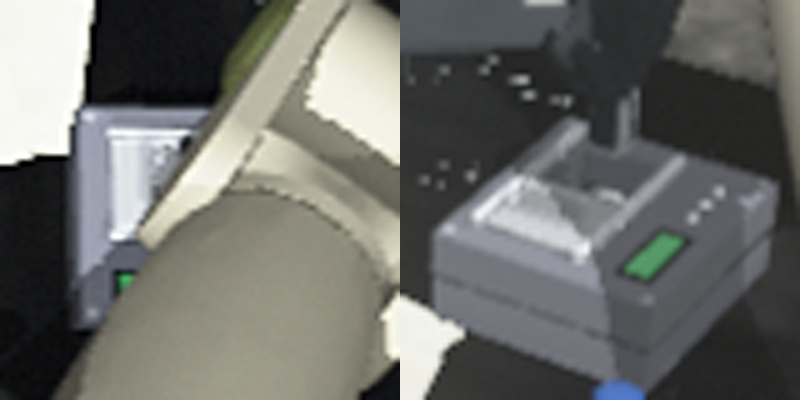

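The shutter is open and the white key is visible in the well at (605,195). The display is still at (655,257), so the box has not moved. I go down into the well.

Emit:
{"fn": "step_arm", "kwargs": {"increments": [[[0,0.1,0.6],[0,0,0],0],[[0,0.1,1.2],[0,0,0],0],[[0,0.1,1.8],[0,0,0],0],[[0,0.1,2.4],[0,0,0],0],[[0,0.1,2.9],[0,0,0],0],[[0,0.1,2.9],[0,0,0],0]]}}

```text
time_s: 7.88
eef_pos: [522.5, -254.1, 45.9]
ee_rot: [-0.0, 1.0, -0.017, -0.0]
force: [-0.3, 0.0, 1.1]
grip_width: 0.002
grip_force: 0.0
```

Emit:
{"fn": "step_arm", "kwargs": {"increments": [[[0,0,0.2],[0,0,0],0],[[0,0,0.4],[0,0,0],0],[[0,0,0.6],[0,0,0],0],[[0,0,0.6],[0,0,0],0]]}}

```text
time_s: 8.38
eef_pos: [522.7, -254.3, 40.4]
ee_rot: [0.0, 1.0, -0.017, 0.0]
force: [-0.1, 0.9, 2.8]
grip_width: -0.002
grip_force: 1.5
```

Emit:
{"fn": "step_arm", "kwargs": {"increments": [[[0,0,0.1],[0,0,0],0],[[0,0,0.2],[0,0,0],0],[[0,0,0.2],[0,0,0],0]]}}

```text
time_s: 8.75
eef_pos: [522.8, -254.3, 38.4]
ee_rot: [0.0, 1.0, -0.017, 0.0]
force: [-0.4, 0.0, 4.2]
grip_width: -0.001
grip_force: 2.1
```

Emit:
{"fn": "step_arm", "kwargs": {"increments": [[[0,0,0.1],[0,0,0],0],[[0,0,0.2],[0,0,0],0],[[0,0,0.2],[0,0,0],0]]}}

```text
time_s: 9.12
eef_pos: [522.7, -254.3, 37.0]
ee_rot: [0.0, 1.0, -0.017, 0.0]
force: [-4.3, 1.4, 9.9]
grip_width: -0.0
grip_force: 5.3
```

The key is bottomed: 9.9 N at z 37, as expected. I press slightly more, then lift out and go up over the tab to its +y side.

Emit:
{"fn": "step_arm", "kwargs": {"increments": [[[0,0,0.05],[0,0,0],0],[[0,0,0.05],[0,0,0],0]]}}

```text
time_s: 9.38
eef_pos: [522.8, -254.3, 36.9]
ee_rot: [0.0, 1.0, -0.017, 0.0]
force: [-5.2, 2.7, 15.4]
grip_width: 0.004
grip_force: 7.2
```

Emit:
{"fn": "step_arm", "kwargs": {"increments": [[[0,0,-0.5],[0,0,0],0],[[0,0,-1.2],[0,0,0],0],[[0,0,-2],[0,0,0],0],[[0,0,-3],[0,0,0],0],[[0,0,-4],[0,0,0],0],[[0,0,-5],[0,0,0],0],[[0,0,-6],[0,0,0],0],[[0,0,-6],[0,0,0],0]]}}

```text
time_s: 10.38
eef_pos: [523.0, -254.5, 96.7]
ee_rot: [0.0, 1.0, -0.017, 0.001]
force: [-0.7, -0.3, -0.4]
grip_width: 0.002
grip_force: 0.0
```

```bash
python3 - <<'E'
from h import *
from rig import ctrl
print(rel(ctrl.sense(),[524.5,-174,69]))
E
```

```text
(array([-0.12114001, -8.04946657,  2.76172088]), array([ 0.05170377, -0.07127308, -0.03721828]))
```

Emit:
{"fn": "step_arm", "kwargs": {"increments": [[[0,-2,0],[0,0,0],0],[[0,-4,0],[0,0,0],0],[[0,-6,0],[0,0,0],0],[[-0.1,-8,0],[0,0,0],0],[[-0.1,-8.1,0],[0,0,0],0],[[-0.1,-8.1,1.2],[0,0,0],0],[[-0.1,-8.1,2.7],[0,0,0],0],[[-0.1,-8.1,2.7],[0,0,0],0]]}}

```text
time_s: 11.38
eef_pos: [523.5, -173.3, 67.0]
ee_rot: [-0.001, 1.0, -0.017, -0.001]
force: [0.1, -0.5, 0.9]
grip_width: -0.003
grip_force: 0.0
```

```bash
python3 look.py 5
```

```text
11.475 [ 524.32246961 -173.54187875   68.52085127] [-0.75367089  0.04953455  0.55015035]
```

View pics/look5.png

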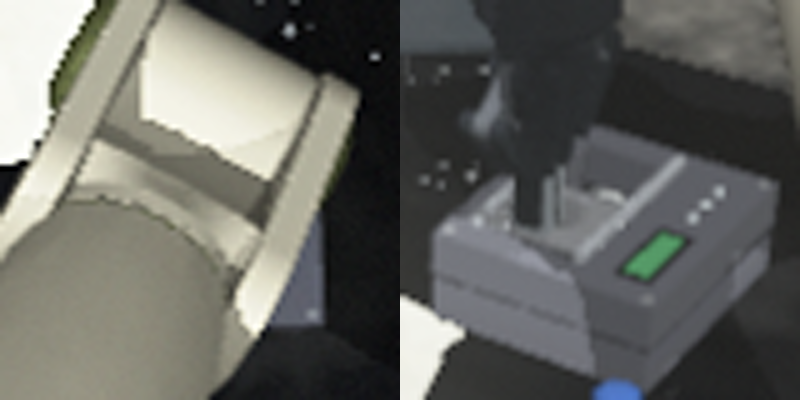

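The fingers at (540,200) are on the +y side of the tab, and the white key is visible and up at (605,195). I push the shutter shut.

Emit:
{"fn": "step_arm", "kwargs": {"increments": [[[0,0.6,0],[0,0,0],0],[[0,1.2,0],[0,0,0],0],[[0,1.8,0],[0,0,0],0],[[0,2.4,0],[0,0,0],0],[[0,3.0,0],[0,0,0],0],[[0,3.6,0],[0,0,0],0],[[0,4.2,0],[0,0,0],0],[[0,4.8,0],[0,0,0],0]]}}

```text
time_s: 12.48
eef_pos: [522.8, -221.6, 68.8]
ee_rot: [0.0, 1.0, -0.017, 0.0]
force: [1.1, 1.7, 1.2]
grip_width: -0.001
grip_force: 0.9
```

Emit:
{"fn": "step_arm", "kwargs": {"increments": [[[0,0.4,0],[0,0,0],0],[[0,0.8,0],[0,0,0],0],[[0,1.1,0],[0,0,0],0],[[0,1.3,0],[0,0,0],0],[[0,1.3,0],[0,0,0],0]]}}

```text
time_s: 13.1
eef_pos: [522.2, -234.3, 68.7]
ee_rot: [-0.0, 1.0, -0.017, -0.0]
force: [-0.6, 1.0, -0.2]
grip_width: 0.002
grip_force: 0.1
```

Emit:
{"fn": "step_arm", "kwargs": {"increments": [[[0,0.1,0],[0,0,0],0],[[0,0.2,0],[0,0,0],0],[[0,0.2,0],[0,0,0],0]]}}

```text
time_s: 13.48
eef_pos: [522.1, -235.7, 68.6]
ee_rot: [-0.001, 1.0, -0.017, -0.0]
force: [-0.3, 4.6, -0.1]
grip_width: -0.001
grip_force: 2.3
```

Emit:
{"fn": "step_arm", "kwargs": {"increments": [[[0,0.1,0],[0,0,0],0],[[0,0.15,0],[0,0,0],0],[[0,0.15,0],[0,0,0],0]]}}

```text
time_s: 13.85
eef_pos: [522.1, -236.2, 68.6]
ee_rot: [-0.001, 1.0, -0.017, -0.001]
force: [0.0, 9.9, 2.1]
grip_width: -0.0
grip_force: 5.1
```

The shutter stopped at the shut end (10 N), which matches the geometry: finger half-thickness 13.4 mm and well y ≈ -253. I back off, lift clear and look.

Emit:
{"fn": "step_arm", "kwargs": {"increments": [[[0,-0.5,0],[0,0,0],0],[[0,-0.8,0],[0,0,0],0],[[0,-0.8,-2],[0,0,0],0],[[0,-0.8,-5],[0,0,0],0],[[0,-0.8,-9],[0,0,0],0],[[0,-0.8,-14],[0,0,0],0],[[0,-0.8,-18],[0,0,0],0],[[0,-0.8,-18],[0,0,0],0]]}}

```text
time_s: 14.85
eef_pos: [523.3, -230.5, 252.0]
ee_rot: [0.002, 1.0, -0.017, 0.003]
force: [0.1, 1.3, -0.1]
grip_width: -0.003
grip_force: 0.0
```

Emit:
{"fn": "step_arm", "kwargs": {"increments": [[[-4,4,0],[0,0,0],0],[[-8,8,0],[0,0,0],0],[[-12,12,0],[0,0,0],0],[[-16,16,0],[0,0,0],0],[[-20,20,0],[0,0,0],0],[[-24,23,0],[0,0,0],0],[[-28,25,0],[0,0,0],0],[[-28,25,0],[0,0,0],0]]}}

```text
time_s: 15.85
eef_pos: [231.7, -471.0, 247.6]
ee_rot: [-0.001, 1.0, -0.019, -0.001]
force: [1.1, 0.6, -0.0]
grip_width: 0.001
grip_force: 0.0
```

```bash
python3 look.py 6; python3 - <<'E'
from h import *
for k in("0","6"):
    print(green(load(f"top{k}.npz"),320,380,195,250),green(load(f"scene{k}.npz"),318,398,155,221))
a,b=load("top0.npz")["img"],load("top6.npz")["img"]
d=cv2.absdiff(a,b).max(2)>40; d[:,300:]=0; print(d.sum())
E
```

```text
15.95 [ 234.05852441 -469.90484292  248.07419795] [-0.19692057 -0.11790904  0.53252457]
(340.7875, 236.825) (368.2307692307692, 190.53846153846155)
(340.62025316455697, 236.78481012658227) (368.2307692307692, 190.53846153846155)
1964
```

View pics/look6.png

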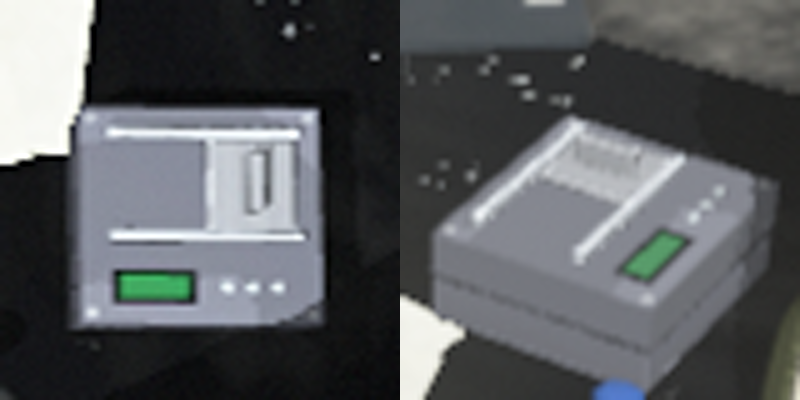

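The plate spans columns 207–297, so its centre is 252. That is 51 crop px (30 mm) from the box centre at about 201, so the shutter is fully shut. The display centroid is unchanged, so the box has not moved. I hand in the job.

```bash
python3 -c "
from rig import ctrl
print(ctrl.finish_job())"
```

```text
the job is handed in; nothing more can be done
None
```

The controller is reset and handed in at about 16 s: I pushed the shutter open to its stop, bottomed the key, saw it back up and pushed the shutter shut to its stop, with the box unmoved and the other box and loose items never approached.

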